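# Pin the ring-lamp arm into its yoke

## Task

Mount the ring lamp beside the microscope: slide the lamp's flat arm, whose eye already lies between the two ears of the blue yoke, home against the back of the yoke, then take the orange-headed hinge pin out of its slanted block and pass it down through the upper ear, the eye and the lower ear until its steel collar sits fully home on the upper ear. Let go, and leave the two dishes, the jar, the bottle and the screwdriver where they are.

Things in the scene. Friction and masses are not known exactly. Their poses are not given: they have to be found in the camera images.
- stand: fixed white base plate, 270 x 110 x 12 mm (x -140 to +130 mm, y +-55). Origin on the table on the plate's long axis; x points along the plate towards the blue yoke, z up. A black rest stands at x -60 to 0 mm, 22 mm wide, top 46 mm above the table; the yoke stands near x = 75 mm
- yoke_nominal (a point): nominal hole axis of the fixed blue yoke, level with the upper ear's top (69 mm above the table), axes as the stand's. TRUE holes are at y 0 but anywhere from x -7 to +7 mm: not reported, see or feel it. Two level ears 33 (x) x 44 x 10 mm, vertical 13.5 mm holes; lower ear 36 to 46 mm, upper 59 to 69 mm above the table; ears reach 18 mm from the holes towards -x
- yoke_seat (a point): nominal middle of the yoke's back wall facing -x, 14.3 mm behind the holes, 51 mm above the table; like them it is really up to 7 mm off in x. When the arm's end touches the wall, the eye is in line with the ear holes to about 0.5 mm in x. Low lips on the lower ear leave the arm 1.7 mm play to either side
- lamp_eye (a point): centre of the 14.5 mm through hole (eye) in the end of the loose lamp arm, half-way up its 10 mm thickness, 51 mm above the table. x points out of the eye end (towards the yoke's back wall; the end is 14 mm away), z up. It starts 10 to 26 mm short of the ear holes, tip between the ears. The arm (0.15 to 0.31 kg) lies on lower ear and rest and slides with 2 to 8 N; a tapered pin can centre it
- lamp_bar (a point): point on the centre line of the arm's bare aluminium bar, 50 mm from the eye towards -x, half-way up (51 mm above the table): a good place to grasp across the 28 mm width. Bar 10 mm thick. The black ring lamp (88 mm outside diameter, 16 mm thick, underside flush with the bar's) has its centre 130 mm from the eye towards -x
- pin_mid (a point): loose pin, 86 mm long, 0.06 to 0.13 kg; point on its axis, 43 mm from either end, z to the orange head. Tip z -43: taper 6 to 12 mm diameter over 12 mm, 12 mm shaft to z +7 (underside of steel collar, 30 mm diameter, 4 mm thick), orange grip 26 mm diameter z +11 to +43. Starts in the white block, leaning 30 degrees, head to the block's -x. Home in the yoke it is 62 mm above the table
- holder_mouth (a point): mouth of the 14.5 mm hole (46 mm deep, open below) in the fixed white slanted block, face 44 x 48 mm, on a grey foot 120 x 75 mm; the point is 64 mm above the table, on the hole axis. The hole axis leans 30 degrees from vertical towards this frame's -x; the frame itself is level (z up)
- dish: loose glass petri dish, 92 mm diameter, 16 mm high, origin centre of underside; leave alone
- dish2: another such petri dish; leave alone
- jar: loose lidded specimen jar, 56 mm diameter, 90 mm high, origin centre of underside; leave alone
- bottle: loose amber bottle, 64 mm diameter, 150 mm high, origin centre of underside; leave alone
- driver: loose screwdriver lying on the table, 170 mm long; leave alone
Not all that is in view belongs to the job. What is shaped like the part that bears pin_mid but red or turquoise is not meant. Leave any yellow look-alike of the part that bears lamp_eye alone.

How it is judged:
At the end, for the whole second after the job is handed in: The pin stands upright (within 5 degrees), head up, through the yoke with its collar within 2 mm of the upper ear; its axis passes within 4 mm of the centre of the arm's eye, the arm is level within 5 degrees, and pin and arm are at rest (horizontal distance between pin_mid and lamp_eye below 0.004 m and z of pin_mid in the frame of stand between 0.06 and 0.064 m and x of pin_mid in the frame of stand between 0.064 and 0.086 m and angle between each of pin_mid, lamp_eye's own z axis and vertical below 0.09 rad and linear speed of each of pin, lamp below 0.02 m/s); the robot touches nothing.
It fails at once if a petri dish, the jar, the bottle or the screwdriver is moved by more than 20 mm (distance of any of dish, dish2, jar, bottle, driver from where it was at the start of the episode above 0.02 m).
It also fails if it takes over 58 s, if anything falls off the work surface, if the arm or the gripper's body presses on something with over 40 N, if the wrist force passes 120 N, or if a joint passes its speed limit or range.

## Robot

A 6-joint arm with a two-finger parallel gripper is mounted at the origin on the work surface. World frame = base frame: x ahead of the robot, y to its left, z up, the work surface at z = 0. Lengths are in m, angles in rad, forces in N, time in s.
With the tool pointing down it reaches from about 0.35 to 0.775 m from the base axis. Payload 5.5 kg.
Tool frame: the origin (TCP) lies between the finger pads; the fingertips stand 17 mm ahead of it and the grasp point (between the pads) lies 2 mm behind it (env.finger_overhang is the distance from the TCP to the fingertips, in m); z points along the fingers, y is the line along which they close (so a half turn about z gives the same grasp; the last joint's range is limited). The gripper opens to 85 mm and grips with 20 to 120 N. Pads are 22 mm wide; open, the fingers measure 114 mm over their backs; the gripper's body (76 mm by 85 mm) begins 54 mm behind the grasp point. The pads swing forward as they close: fully open they stand 13 mm farther back than shut.
Start: joints at [0.989, 0.313, 0.046, 1.304, 0, 1.431], TCP at [0.246, 0.52, 0.248] pointing down, gripper open.
Joint ranges: [-2.76, 2.76], [-0.86, 1.69], [-1.03, 1.26], [-2.2, 2.34], [-1.47, 1.5], [-3.14, 3.14]. Speed limits (rad/s): [2.57, 2.57, 3.14, 3.14, 3.14, 3.14].

## Interface

Orientations are given as a unit quaternion [w, x, y, z].
In Python, from workcell import env gives the robot as it stands. The module is installed in compiled form; this text tells all that it offers.
- The arm moves only by the shell command python3 -m pendant 'ROWS' [FORCE]. ROWS is JSON, a list of rows, each a list of 5 numbers: the gripper's target within -1 to 1 (fully open at 1, half-way at 0, shut at -1), then the shift along the tool's x, y, z in m, then the turn about the tool's z in rad. A call has 1 to 8 rows; each row shifts and turns the commanded pose from where the row before left it, along the tool's axes as they then stand; what a row does not reach is not made up. A row lasts 1/8 s, in which the tool goes at most 62.5 mm and 10.7 degrees, less where a joint would pass 70% of its speed; a pose out of reach is approached as far as the arm can. A call with a gripper value outside its range is refused whole. The fingers move at their own pace and stop on an object; FORCE is the grip in N (left out, the last holds). Time passes only in rows, so rows that do not move let the fingers close. It gives the time, the measured TCP pose, the force, the opening and the grip force at its end, in the units of the state.
- env.get_state(): the state, without advancing time (a new reading comes with each control period).
- env.read_camera(name): name is "side" or "top" or "wrist"; returns the picture (420x560x3 uint8, red, green, blue); there is no depth.
- env.calibration(name): a dict with "K" (3x3 intrinsics, pixels), "T" (4x4, takes a point from camera to world coordinates); the wrist camera has in their place "tool_from_camera" (4x4, takes a point from camera to tool coordinates, whose origin is the TCP and whose axes are the flange's). Camera axes: x right, y down, z forward; pixel columns grow to the right and rows downward; lengths in m; the calibration is good to about 2 mm. A picture is of the moment at which its call begins: read the wrist's pose just before it. calibration takes no time and is no camera call.
- env.hand_in(): hands the job in; it is judged then, once.
Trained networks look in the newest picture that a camera, given by its name, has taken for a name from the list of things; names that differ only in an ending like _2 or _b are one class to them, and where a whole thing is asked for, a point or a joint stands for the part that bears it (a point fixed in the world has none). Each returns a list of dicts, best first, with "score" (0 to 1); they miss things now and then, are a little off and sometimes report something else, mostly with a low value. They report only what shows in the picture. A call takes as long as a camera call. They do not tell look-alikes from the thing itself.
- env.recognise(camera, label): "centre" ([column, row] in pixels, amid what is visible of it).
The state is a dict: "clock": time; "joint_pos": joint angles; "qvel": joint speeds; "tau": joint torques, N m; "tcp_pos": TCP position; "orientation": TCP orientation; "wrist_force": force on the tool from outside, world axes, zero at the start; "ft_torque": the same for the moment, N m; "finger_gap": finger opening in m; "grip_force": force on a finger pad.
Only numpy, scipy, OpenCV 4.12 (cv2) and the standard library are available. Lean on these libraries where they do the work, as an engineer would, in place of code of your own. Each camera call takes 0.05 s, during which the arm holds its last target. There are 200 camera calls.

## Working session

There is one attempt and no reset: what is moved stays moved. The work goes in short steps, Python scripts to look and compute and a shell command to move; the robot and the scene stay as the last step left them, time stands still between calls to the robot, and variables do not carry over. Pictures are saved under pics/ and viewed, at most 12 in all, crops included, and the job is handed in when it is done.

```bash
mkdir -p pics
python3 - <<'E'
from workcell import env
import cv2,numpy as np
s=env.get_state(); print({k:np.round(v,3).tolist() for k,v in s.items()})
ims=[]
for c in ("top","side"):
    im=env.read_camera(c); cv2.imwrite(f"pics/{c}0.png",im[:,:,::-1])
    k=env.calibration(c); print(c,np.round(k["K"],1).tolist(),np.round(k["T"],3).tolist())
    for l in "stand yoke_nominal yoke_seat lamp_eye lamp_bar pin_mid holder_mouth".split():
        print(l,[(np.round(d["centre"]).tolist(),round(d["score"],2)) for d in env.recognise(c,l)][:4])
print(env.calibration("wrist"))
E
```

```text
{'clock': 0.0, 'joint_pos': [0.989, 0.314, 0.045, 1.304, 0.0, 1.431], 'qvel': [-0.0, -0.0, 0.0, 0.001, -0.001, 0.0], 'tau': [-0.0, -48.063, 29.853, 0.019, -0.0, -0.0], 'tcp_pos': [0.246, 0.519, 0.247], 'orientation': [-0.0, 0.219, 0.976, -0.001], 'wrist_force': [-0.434, -0.288, -0.419], 'ft_torque': [0.004, -0.009, -0.055], 'grip_force': 0.0, 'finger_gap': 0.086}
top [[418.4, 0.0, 279.8], [0.0, 418.4, 212.4], [0.0, 0.0, 1.0]] [[0.002, -0.999, 0.051, 0.476], [-1.0, -0.001, 0.013, 0.006], [-0.013, -0.051, -0.999, 1.132], [0.0, 0.0, 0.0, 1.0]]
stand [([268.0, 203.0], 0.68)]
yoke_nominal [([270.0, 201.0], 0.67)]
yoke_seat [([274.0, 200.0], 0.67)]
lamp_eye [([280.0, 193.0], 0.81), ([132.0, 219.0], 0.8)]
lamp_bar [([281.0, 193.0], 0.9), ([132.0, 218.0], 0.65)]
pin_mid [([364.0, 269.0], 0.8), ([377.0, 217.0], 0.47)]
holder_mouth [([371.0, 204.0], 0.8), ([327.0, 135.0], 0.22)]
side [[476.4, 0.0, 282.6], [0.0, 476.4, 216.0], [0.0, 0.0, 1.0]] [[0.919, -0.201, 0.339, 0.127], [-0.394, -0.43, 0.812, -1.009], [-0.017, -0.88, -0.475, 0.679], [0.0, 0.0, 0.0, 1.0]]
stand [([285.0, 235.0], 0.71)]
yoke_nominal [([287.0, 240.0], 0.82), ([372.0, 342.0], 0.6)]
yoke_seat [([286.0, 239.0], 0.61)]
lamp_eye [([293.0, 225.0], 0.72), ([225.0, 188.0], 0.7)]
lamp_bar [([293.0, 222.0], 0.83), ([225.0, 189.0], 0.82)]
pin_mid [([397.0, 304.0], 0.78), ([248.0, 301.0], 0.74), ([309.0, 269.0], 0.52)]
holder_mouth [([324.0, 289.0], 0.62)]
{'K': array([[317.67799396,   0.        , 280.57420152],
       [  0.        , 317.67799396, 213.29510979],
       [  0.        ,   0.        ,   1.        ]]), 'tool_from_camera': array([[-5.57566030e-04, -9.61947225e-01, -2.73234745e-01,
         6.91276927e-02],
       [ 9.99999844e-01, -5.25078080e-04, -1.92027339e-04,
        -1.25573012e-03],
       [ 4.12505908e-05, -2.73234809e-01,  9.61947367e-01,
        -1.26429782e-01],
       [ 0.00000000e+00,  0.00000000e+00,  0.00000000e+00,
         1.00000000e+00]])}
```

View pics/top0.png

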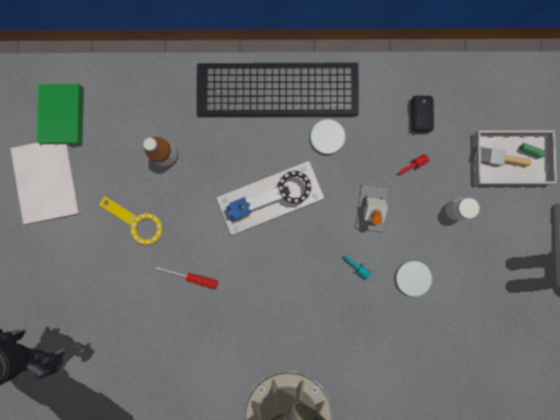

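View pics/side0.png

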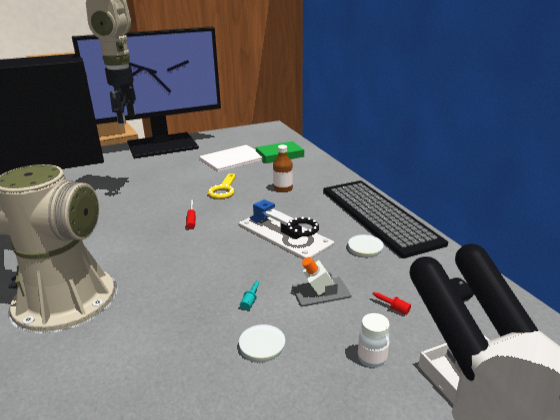

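Top view: stand at (270,198), with the yoke at (238,208) and the ring at (295,187). The block with the orange pin is at (376,213), the red and turquoise pins are decoys, and so is the yellow lamp at left.

```bash
cat > h.py <<'E'
from workcell import env
import cv2,numpy as np
from scipy.spatial.transform import Rotation as R
def ray(c,uv,z,T=None):
    """pixel(s) -> world points on plane z"""
    k=env.calibration(c)
    if T is None: T=k.get("T")
    p=np.atleast_2d(uv).astype(float)
    d=np.c_[p,np.ones(len(p))]@np.linalg.inv(k["K"]).T@T[:3,:3].T
    o=T[:3,3]; z=np.broadcast_to(z,len(p))
    return o+d*((z-o[2])/d[:,2])[:,None]
def tool():
    s=env.get_state(); T=np.eye(4); w,x,y,z=s["orientation"]
    T[:3,:3]=R.from_quat([x,y,z,w]).as_matrix(); T[:3,3]=s["tcp_pos"]; return T
def proj(c,P,T=None):
    k=env.calibration(c)
    if T is None: T=k["T"]
    q=(np.atleast_2d(P)-T[:3,3])@T[:3,:3]@k["K"].T
    return q[:,:2]/q[:,2:]
def wristT(): return tool()@env.calibration("wrist")["tool_from_camera"]
E
python3 - <<'E'
from h import *
im=cv2.imread("pics/top0.png")
hsv=cv2.cvtColor(im,cv2.COLOR_BGR2HSV)
c=im[150:250,210:400]; cv2.imwrite("pics/crop0.png",cv2.resize(c,None,fx=4,fy=4,interpolation=cv2.INTER_CUBIC))
def seg(lo,hi,box):
    m=cv2.inRange(hsv,lo,hi); n=np.zeros_like(m); a,b,d,e=box; n[b:e,a:d]=m[b:e,a:d]
    cs,_=cv2.findContours(n,cv2.RETR_EXTERNAL,cv2.CHAIN_APPROX_NONE)
    k=max(cs,key=cv2.contourArea); M=cv2.moments(k); return (M["m10"]/M["m00"],M["m01"]/M["m00"]),cv2.minAreaRect(k)
y=seg((100,120,60),(125,255,255),(210,150,300,250)); o=seg((3,150,120),(18,255,255),(350,190,400,240))
print("yoke",y,ray("top",y[0],.069)); print("orange",o,ray("top",o[0],.095))
print("ring via net lamp; plate:")
p=seg((0,0,110),(180,60,255),(210,150,330,240)); print(p); b=cv2.boxPoints(p[1]); print(b,ray("top",b,.012))
E
```

```text
yoke ((238.3492975734355, 208.6596424010217), ((237.31959533691406, 208.96910095214844), (16.24553871154785, 20.9161319732666), 66.03750610351562)) [[0.53998326 0.12539205 0.069     ]]
orange ((376.7857142857143, 217.55411255411252), ((377.0, 217.0), (12.0, 8.0), 90.0)) [[ 0.51677034 -0.22038061  0.095     ]]
ring via net lamp; plate:
((269.09880125582725, 194.81815875432085), ((269.4999694824219, 194.49996948242188), (88.99998474121094, 118.99998474121094), 90.0))
[[209.99997 149.99997]
 [328.99997 149.99997]
 [328.99997 238.99997]
 [209.99997 238.99997]] [[ 0.70233332  0.20971745  0.012     ]
 [ 0.70209126 -0.11184954  0.012     ]
 [ 0.46259666 -0.11086332  0.012     ]
 [ 0.46195441  0.20722787  0.012     ]]
```

View pics/crop0.png

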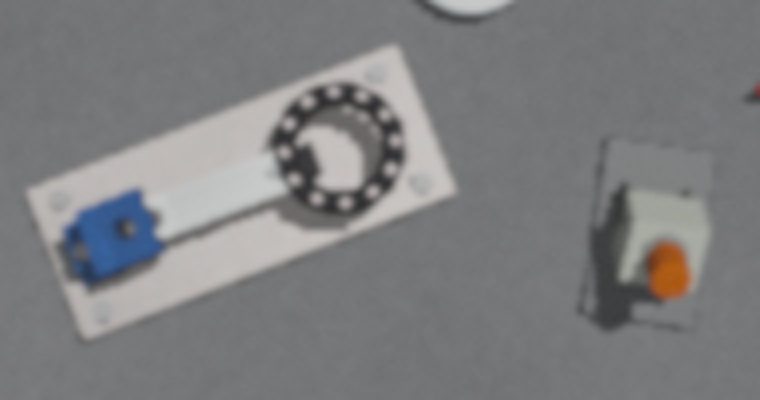

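Run:
```python
from h import *
f=lambda L:np.array(L)/4+[210,150]-0.4
P=ray("top",f([(28,188),(395,45),(457,190),(88,340)]),.012); print(P)
L=(P[0]+P[3])/2; Rr=(P[1]+P[2])/2
ang=np.arctan2(*(L-Rr)[:2][::-1]); ex=np.array([np.cos(ang),np.sin(ang)]); mid=P.mean(0)[:2]; org=mid+ex*0.005
print("len",np.linalg.norm(L-Rr),"yaw",ang,"org",org)
h=ray("top",f([(126,228)]),.069)[0,:2]; ey=np.array([-ex[1],ex[0]])
print("hole world",h,"in stand",(h-org)@ex,(h-org)@ey,"nominal",org+.075*ex)
r=ray("top",f([(338,150)]),.062)[0,:2]; print("ring",r,(r-org)@ex,(r-org)@ey)
F=ray("top",f([(607,137),(713,150),(688,328),(580,313)]),.006); print(F)
v=(F[2]+F[3]-F[0]-F[1])[:2]; print("foot c",F.mean(0),"dir",np.arctan2(v[1],v[0]),np.linalg.norm(v)/2)
print("foot other",F[1]-F[0])
for c in("top","side"):
  print(c,[(d["centre"],d["score"]) for d in env.recognise(c,"pin_mid")])
```

```text
[[ 0.57583234  0.19061176  0.012     ]
 [ 0.6726382  -0.0561718   0.012     ]
 [ 0.57469091 -0.0975373   0.012     ]
 [ 0.47382507  0.14940713  0.012     ]]
len 0.26591419639478897 yaw 1.9516178390714307 org [0.57238821 0.05121924]
hole world [0.54524836 0.11840946] in stand 0.07246410943695951 0.0002220635202858391 nominal [0.54451197 0.12084621]
ring [ 0.59599439 -0.01673812] -0.071862894154331 0.0033435984027754898
[[ 0.61113507 -0.19921319  0.006     ]
 [ 0.60236153 -0.27034317  0.006     ]
 [ 0.48259653 -0.25230578  0.006     ]
 [ 0.49251774 -0.18019517  0.006     ]]
foot c [ 0.54715272 -0.22551433  0.006     ] dir 2.9873815592080906 0.12062259030404322
foot other [-0.00877355 -0.07112998  0.        ]
top [([363.9, 269.0], 0.8), ([376.6, 216.8], 0.47)]
side [([397.3, 304.1], 0.78), ([247.6, 301.0], 0.74), ([308.8, 268.9], 0.52)]
```

Crop: the yoke hole is at crop (126,228), with the bar running to the ring at (338,150). The block leans its orange head towards the robot. I'll move over the bar first.

```bash
python3 -m pendant '[[1,-0.049,-0.028,0,0],[1,-0.049,-0.028,0,0],[1,-0.049,-0.028,0,0],[1,-0.049,-0.028,0,0],[1,-0.049,-0.028,0,0],[1,-0.049,-0.028,0,0],[1,-0.049,-0.028,0,0],[1,-0.049,-0.028,0,0]]' 25; python3 -m pendant '[[1,-0.049,-0.028,0,0],[1,-0.049,-0.028,0,0],[1,0,0,0.03,0.15],[1,0,0,0.03,0.15],[1,0,0,0,0.15],[1,0,0,0,0.15],[1,0,0,0,0.15],[1,0,0,0,0]]'
python3 - <<'E'
from h import *
T=wristT(); t=tool(); im=env.read_camera("wrist"); cv2.imwrite("pics/w1.png",im[:,:,::-1]); np.save("w1T.npy",T)
print(t.round(4))
for l in("lamp_eye","lamp_bar","yoke_nominal"): print(l,[(d["centre"],round(d["score"],2)) for d in env.recognise("wrist",l)])
E
```

```text
clock: 1.9
tcp_pos: [0.5054, 0.1481, 0.2486]
orientation: [0.0, 0.219, 0.976, 0.0]
wrist_force: [1.1, 1.2, 0.4]
finger_gap: 0.0851
grip_force: 0.0
clock: 2.9
tcp_pos: [0.5691, 0.0572, 0.1883]
orientation: [-0.0, 0.561, 0.828, 0.0]
wrist_force: [-0.2, 0.7, -0.4]
finger_gap: 0.0855
grip_force: 0.0
[[-3.714e-01  9.285e-01 -0.000e+00  5.691e-01]
 [ 9.285e-01  3.714e-01  1.000e-04  5.720e-02]
 [ 1.000e-04  0.000e+00 -1.000e+00  1.883e-01]
 [ 0.000e+00  0.000e+00  0.000e+00  1.000e+00]]
lamp_eye []
lamp_bar [([280.2, 256.1], 0.8)]
yoke_nominal [([294.2, 180.2], 0.59)]
```

View pics/w1.png

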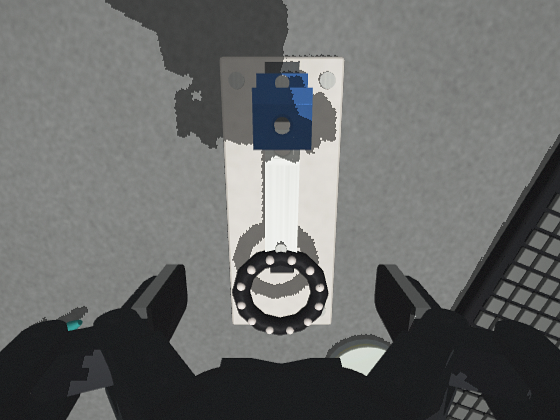

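Wrist view: yoke hole at (282,126), bar centre line at column about 281, ring centre about (280,292), plate edges parallel to the image columns.

Run:
```python
from h import *
T=np.load("w1T.npy"); t=tool()
loc=lambda p:((p-t[:3,3])@t[:3,:3]).round(4)
for n,uv,z in(("hole",(282,126.5),.069),("bar",(282,160),.056),("bar2",(281,240),.056),("ring",(280,292),.062),("earfront",(282,150),.069),("pl",(221,58),.012),("pr",(343,58),.012),("bl",(233,323),.012),("br",(330.5,323),.012)):
    p=ray("wrist",uv,z,T)[0]; print(n,p.round(4),loc(p))
```

```text
hole [0.5449 0.1184 0.069 ] [0.0658 0.0002 0.1194]
bar [0.5547 0.0941 0.056 ] [0.0396 0.0003 0.1324]
bar2 [0.5795 0.0298 0.056 ] [-0.0292 -0.0006  0.1324]
ring [ 0.5961 -0.0141  0.062 ] [-0.0762 -0.0015  0.1264]
earfront [0.5513 0.1024 0.069 ] [0.0486 0.0002 0.1194]
pl [0.4747 0.1516 0.012 ] [ 0.1228 -0.0526  0.1763]
pr [0.5732 0.191  0.012 ] [0.1227 0.0535 0.1764]
bl [ 0.5728 -0.0952  0.012 ] [-0.1429 -0.0533  0.1763]
br [ 0.6723 -0.0555  0.012 ] [-0.143   0.0538  0.1764]
```

```bash
python3 -m pendant '[[1,0.004,0,0.045,0],[1,0,0,0.045,0],[1,0,0,0.044,0],[-1,0,0,0,0],[-1,0,0,0,0],[-1,0,0,0,0],[-1,0,0,0,0],[-1,0,0,0,0]]' 25; python3 -c "
from workcell import env;print(env.finger_overhang)"
```

```text
clock: 4.1
tcp_pos: [0.5694, 0.0608, 0.0567]
orientation: [0.002, 0.561, 0.828, 0.001]
wrist_force: [-0.1, 0.0, 7.1]
finger_gap: 0.0275
grip_force: 25.4
0.017
```

```bash
python3 -m pendant '[[-1,0.003,0,-0.002,0],[-1,0.003,0,0,0],[-1,0.002,0,0,0],[-1,0.001,0,0,0],[-1,0,0,0,0]]'; python3 -m pendant '[[-1,0.001,0,0,0],[-1,0.001,0,0,0],[-1,0,0,0,0]]';python3 -m pendant '[[-1,0.001,0,0,0],[-1,0.001,0,0,0],[-1,0,0,0,0]]'
```

```text
clock: 4.72
tcp_pos: [0.5648, 0.0691, 0.0567]
orientation: [0.001, 0.561, 0.828, 0.0]
wrist_force: [0.5, -2.5, 3.3]
finger_gap: 0.0274
grip_force: 25.3
clock: 5.1
tcp_pos: [0.5642, 0.071, 0.0567]
orientation: [0.001, 0.561, 0.828, 0.0]
wrist_force: [1.5, -5.3, 4.4]
finger_gap: 0.0275
grip_force: 25.5
clock: 5.48
tcp_pos: [0.5634, 0.0729, 0.0567]
orientation: [0.001, 0.561, 0.828, 0.0]
wrist_force: [0.9, -4.5, 5.7]
finger_gap: 0.0277
grip_force: 25.5
```

```bash
for i in 1 2; do python3 -m pendant '[[-1,0.001,0,0,0],[-1,0.001,0,0,0],[-1,0,0,0,0]]' | grep -E "tcp|wrist"; done
```

```text
tcp_pos: [0.5627, 0.0747, 0.0567]
wrist_force: [1.2, -2.9, 4.7]
tcp_pos: [0.5619, 0.0766, 0.0567]
wrist_force: [2.2, -5.1, 5.9]
```

```bash
for i in 1 2; do python3 -m pendant '[[-1,0.001,0,0,0],[-1,0.001,0,0,0],[-1,0,0,0,0]]' | grep -E "tcp|wrist"; done
python3 - <<'E'
from h import *
T=wristT(); t=tool(); im=env.read_camera("wrist"); cv2.imwrite("pics/w2.png",im[:,:,::-1]); np.save("w2T.npy",T)
print(proj("wrist",[[.5449,.1184,.069]],T))
E
```

```text
tcp_pos: [0.5619, 0.0767, 0.0567]
wrist_force: [3.3, -10.2, 3.9]
tcp_pos: [0.5621, 0.0772, 0.0567]
wrist_force: [6.0, -14.0, 0.7]
[[280.60210346 190.49801725]]
```

View pics/w2.png

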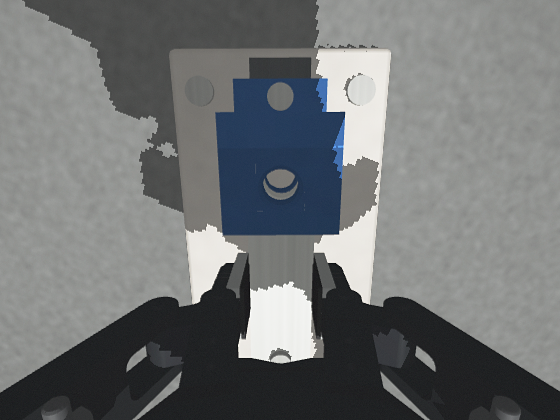

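The end met the wall: force rose to 15 N with no advance, and the eye shows light through the hole at (281,184). Next I release and move to the pin.

```bash
python3 -c "
from h import *
print(ray('wrist',(281,184),.069,np.load('w2T.npy')))"
python3 -m pendant '[[1,-0.001,0,0,0],[1,0,0,0,0],[1,0,0,0,0],[1,0,0,0,0],[1,0,0,-0.03,0],[1,0,0,-0.05,0],[1,0,0,-0.05,0],[1,0,0,0,0]]'; python3 -m pendant '[[1,-0.043,-0.025,0,0],[1,-0.043,-0.025,0,0],[1,-0.043,-0.025,0,0],[1,-0.043,-0.025,0,0],[1,-0.043,-0.025,0,0],[1,-0.043,-0.025,0,0],[1,0,0,0,-0.148],[1,0,0,0,-0.148]]';python3 -m pendant '[[1,0,0,0,-0.148],[1,0,0,0,-0.148],[1,0,0,0,-0.148],[1,0,0,0,-0.148],[1,0,0,0,-0.148],[1,0,0,0,0]]'
python3 - <<'E'
from h import *
T=wristT(); t=tool(); im=env.read_camera("wrist"); cv2.imwrite("pics/w3.png",im[:,:,::-1]); np.save("w3T.npy",T); np.save("w3t.npy",t)
print(t.round(4))
for l in("pin_mid","holder_mouth"): print(l,[(d["centre"],round(d["score"],2)) for d in env.recognise("wrist",l)])
E
```

```text
[[0.5441504  0.12069131 0.069     ]]
clock: 8.02
tcp_pos: [0.563, 0.0798, 0.191]
orientation: [0.004, 0.561, 0.828, 0.003]
wrist_force: [0.1, -0.2, -0.8]
finger_gap: 0.0852
grip_force: 0.0
clock: 9.02
tcp_pos: [0.5155, -0.2162, 0.1849]
orientation: [-0.001, 0.432, 0.902, 0.0]
wrist_force: [0.2, 0.4, 1.1]
finger_gap: 0.0856
grip_force: 0.0
clock: 9.78
tcp_pos: [0.5159, -0.2152, 0.1852]
orientation: [-0.001, 0.078, 0.997, 0.001]
wrist_force: [0.3, 0.1, -0.4]
finger_gap: 0.0851
grip_force: 0.0
[[-9.877e-01  1.565e-01 -1.400e-03  5.159e-01]
 [ 1.565e-01  9.877e-01  1.100e-03 -2.152e-01]
 [ 1.500e-03  9.000e-04 -1.000e+00  1.852e-01]
 [ 0.000e+00  0.000e+00  0.000e+00  1.000e+00]]
pin_mid [([273.0, 224.9], 0.98), ([193.4, 343.4], 0.82), ([280.4, 44.3], 0.71)]
holder_mouth [([289.1, 219.4], 0.7)]
```

View pics/w3.png

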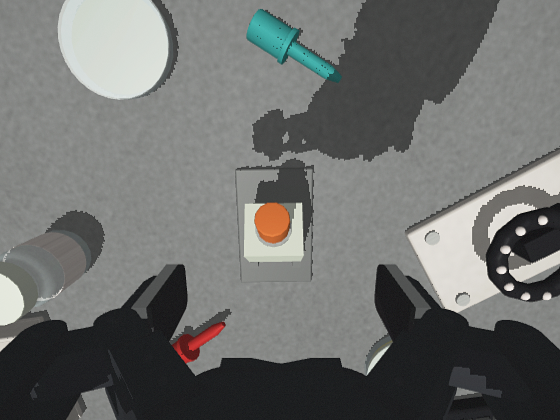

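Wrist view: orange head disc at about (271,221), its foot spanning (236..313,168..281). A red decoy lies at (195,345) and a dish at (118,48).

```bash
python3 - <<'E'
from h import *
T=np.load("w3T.npy"); t=np.load("w3t.npy")
loc=lambda p:((p-t[:3,3])@t[:3,:3]).round(4)
im=cv2.imread("pics/w3.png"); m=cv2.inRange(cv2.cvtColor(im,cv2.COLOR_BGR2HSV),(3,150,100),(18,255,255)); m[:, :200]=0;m[:,340:]=0
x,y,w,h=cv2.boundingRect(m); print("orange box",x,y,w,h)
c=ray("wrist",(x+w/2,y+w/2-1),.095,T)[0]; print("headtop",c.round(4),loc(c))
F=ray("wrist",[(236,169),(313,167),(311,280),(242,281)],.006,T)
for p in F: print(p.round(4),loc(p))
B=ray("wrist",[(244,205),(302,203)],.052,T); print([loc(p) for p in B])
E
python3 -c "
from h import *
t=np.load('w3t.npy')
import itertools
"
```

```text
orange box 255 203 35 40
headtop [ 0.5113 -0.2215  0.095 ] [ 0.0034 -0.007   0.0902]
[ 0.482  -0.2544  0.006 ] [ 0.027  -0.0442  0.1792]
[ 0.4918 -0.181   0.006 ] [0.0289 0.0299 0.1793]
[ 0.6104 -0.1986  0.006 ] [-0.091   0.031   0.1791]
[ 0.6    -0.2713  0.006 ] [-0.0921 -0.0424  0.179 ]
[array([ 0.003 , -0.0321,  0.1332]), array([0.0047, 0.0167, 0.1332])]
```

```bash
python3 -m pendant '[[1,-0.001,-0.007,0.04,0],[1,0,0,0.04,0],[1,0,0,0.018,0],[-1,0,0,0,0],[-1,0,0,0,0],[-1,0,0,0,0],[-1,0,0,0,0],[-1,0,0,0,0]]' 30
python3 - <<'E'
from h import *
T=wristT(); im=env.read_camera("wrist"); cv2.imwrite("pics/w4.png",im[:,:,::-1]); print(tool().round(4))
E
```

```text
clock: 10.92
tcp_pos: [0.5171, -0.223, 0.0897]
orientation: [0.001, 0.078, 0.997, -0.0]
wrist_force: [-0.4, 1.8, 6.4]
finger_gap: 0.0249
grip_force: 29.7
[[-9.879e-01  1.551e-01  2.300e-03  5.171e-01]
 [ 1.551e-01  9.879e-01 -8.000e-04 -2.230e-01]
 [-2.400e-03 -4.000e-04 -1.000e+00  8.970e-02]
 [ 0.000e+00  0.000e+00  0.000e+00  1.000e+00]]
```

View pics/w4.png

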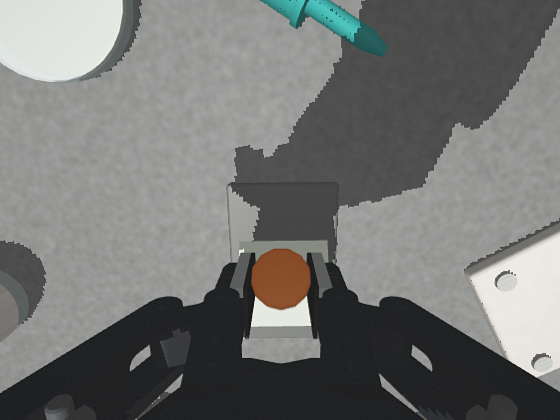

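Pin gripped: the head disc is at (281,278) between the pads. Now I draw it out along the 30° axis.

```bash
python3 -m pendant '[[-1,0.003,0,-0.0052,0],[-1,0.003,0,-0.0052,0],[-1,0.003,0,-0.0052,0],[-1,0.003,0,-0.0052,0],[-1,0.003,0,-0.0052,0],[-1,0.003,0,-0.0052,0],[-1,0.0025,0,-0.0043,0],[-1,0,0,0,0]]'
python3 - <<'E'
from h import *
im=env.read_camera("side"); print(tool()[:3,3].round(4))
p=proj("side",[[.53,-.223,.10]])[0].astype(int); print(p)
c=im[p[1]-60:p[1]+60,p[0]-80:p[0]+80]; cv2.imwrite("pics/s5.png",cv2.resize(c,None,fx=5,fy=5,interpolation=cv2.INTER_CUBIC)[:,:,::-1])
E
```

```text
clock: 11.98
tcp_pos: [0.4953, -0.2197, 0.1241]
orientation: [-0.0, 0.078, 0.997, -0.0]
wrist_force: [0.9, 1.7, -0.2]
finger_gap: 0.0247
grip_force: 29.8
[ 0.4955 -0.2197  0.1239]
[314 257]
```

View pics/s5.png

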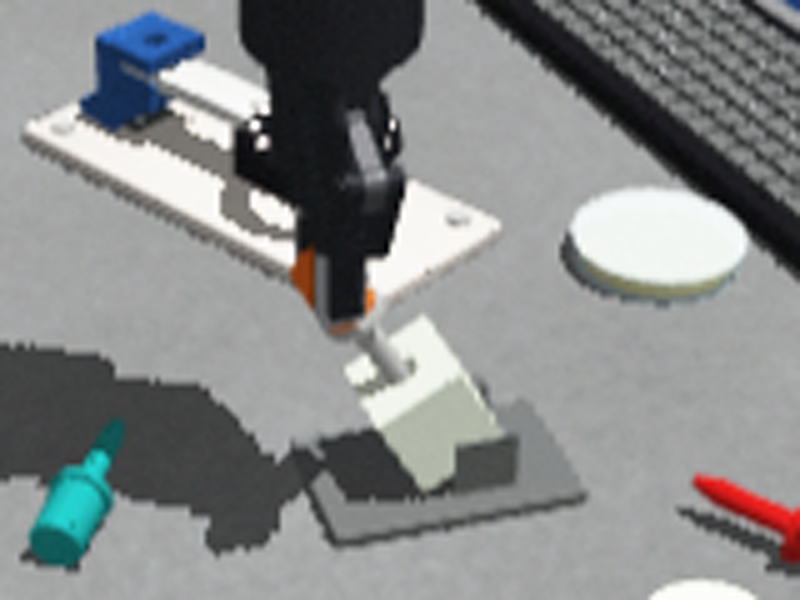

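Side crop: the shaft is still in the block mouth at (400,370), and the grip is fine. Now I lever the pin upright about the mouth.

```bash
python3 -m pendant '[[-1,-0.003,0,0,0],[-1,-0.0054,0,-0.0025,0],[-1,-0.0054,0,-0.0024,0],[-1,-0.0058,0,-0.0016,0],[-1,-0.0058,0,-0.0015,0],[-1,-0.0059,0,-0.0006,0],[-1,-0.0059,0,-0.0005,0],[-1,0,0,0,0]]'
python3 - <<'E'
from h import *
print(tool()[:3,3].round(4))
im=env.read_camera("side"); p=proj("side",[[.53,-.223,.10]])[0].astype(int)
a=cv2.resize(im[p[1]-60:p[1]+60,p[0]-40:p[0]+40],None,fx=5,fy=5,interpolation=cv2.INTER_CUBIC)
w=env.read_camera("wrist"); b=cv2.resize(w[150:400,180:380],None,fx=2,fy=2.4)
cv2.imwrite("pics/c6.png",np.hstack([a,b])[:,:,::-1])
E
```

```text
clock: 13.02
tcp_pos: [0.5336, -0.2253, 0.133]
orientation: [0.001, 0.078, 0.997, 0.0]
wrist_force: [-1.9, 2.8, 0.4]
finger_gap: 0.0248
grip_force: 29.6
[ 0.5336 -0.2253  0.133 ]
```

View pics/c6.png

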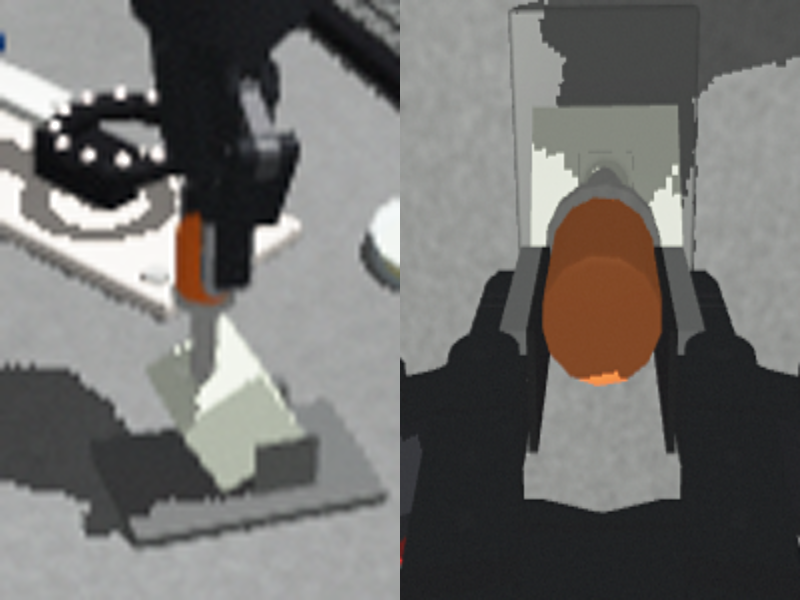

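Both views show the pin now near upright, with its tip still in the mouth. I lift it and carry it over the yoke.

```bash
python3 -m pendant '[[-1,0,0,-0.01,0],[-1,0,0,-0.02,0],[-1,0,0,-0.02,0],[-1,0,0.015,-0.01,0],[-1,0.006,0.03,0,0],[-1,0.006,0.04,0,0],[-1,0.006,0.045,0,0],[-1,0.006,0.045,0,0]]' 40
python3 -m pendant '[[-1,0.006,0.045,0,0],[-1,0.006,0.045,0,0],[-1,0.006,0.04,0,0],[-1,0.006,0.03,0,0],[-1,0.001,0.007,0,0],[-1,0,0,0,0],[-1,0,0,0,0]]'
python3 - <<'E'
from h import *
t=tool();np.save("t7.npy",t);print(t.round(4))
im=env.read_camera("side"); cv2.imwrite("pics/side7.png",im[:,:,::-1])
T=wristT();np.save("T7.npy",T)
w=env.read_camera("wrist"); cv2.imwrite("pics/w7.png",w[:,:,::-1])
p=proj("side",[[.544,.12,.12]])[0].astype(int); print(p)
a=cv2.resize(im[p[1]-60:p[1]+60,p[0]-40:p[0]+40],None,fx=5,fy=5,interpolation=cv2.INTER_CUBIC)
b=cv2.resize(w[100:400,180:380],None,fx=2,fy=2)
cv2.imwrite("pics/c7.png",np.hstack([a,b])[:,:,::-1])
E
```

```text
clock: 14.12
tcp_pos: [0.5365, -0.0468, 0.1933]
orientation: [0.001, 0.078, 0.997, 0.0]
wrist_force: [1.1, -0.2, -1.5]
finger_gap: 0.0247
grip_force: 40.6
clock: 15.0
tcp_pos: [0.5375, 0.1194, 0.193]
orientation: [0.0, 0.078, 0.997, -0.0]
wrist_force: [-0.2, 0.0, -0.9]
finger_gap: 0.0243
grip_force: 40.6
[[-9.877e-01  1.561e-01  3.000e-04  5.375e-01]
 [ 1.561e-01  9.877e-01 -2.000e-04  1.194e-01]
 [-3.000e-04 -2.000e-04 -1.000e+00  1.930e-01]
 [ 0.000e+00  0.000e+00  0.000e+00  1.000e+00]]
[264 188]
```

View pics/c7.png

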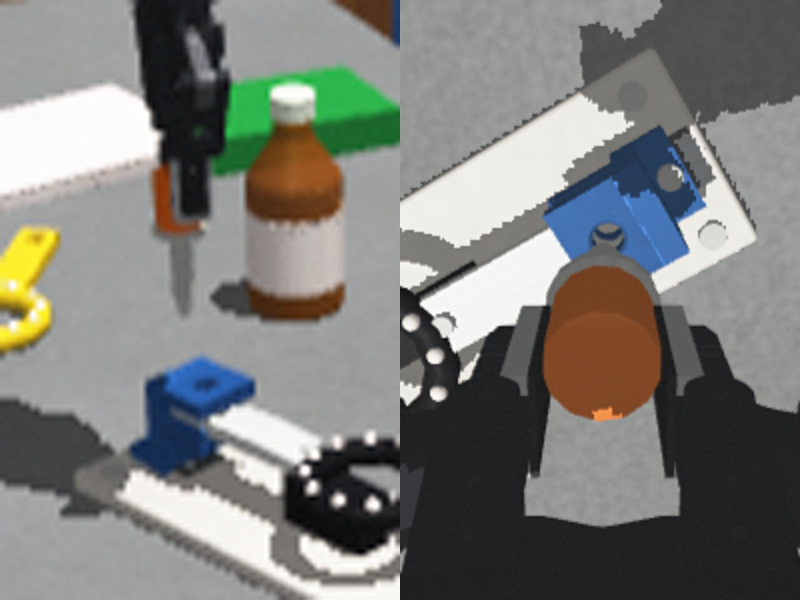

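Views: the pin hangs near upright with its tip at side pixel (260.6,190.4). The yoke hole is at wrist (283.5,217.5) and the head disc centre at wrist (281,283).

Run:
```python
from h import *
from scipy.optimize import least_squares
t=np.load("t7.npy");T=np.load("T7.npy")
def pts(th,th2,g,ox):
    a=np.array([np.sin(th),np.sin(th2),-np.cos(th)]);G=np.array([ox,0,-.002])
    P=np.array([G-a*(g+.043),G+a*(.043-g)]); return P@t[:3,:3].T+t[:3,3]
def f(q):
    P=pts(*q); return np.r_[proj("side",P[0])[0]-[260.6,190.4],proj("wrist",P[1],T)[0]-[281,283],(q[1]/.01),(q[2]-.034)/.003*1, q[3]/.002]
r=least_squares(f,[0,0,.034,0]); q=r.x; print("th,th2,g,ox",q.round(4),f(q).round(2)); P=pts(*q); print("tip,top",P.round(4))
loc=lambda p:((p-t[:3,3])@t[:3,:3]).round(4)
H=ray("wrist",(283.5,217.5),.069,T)[0]; print("hole",H.round(4),loc(H),"tip loc",loc(P[0]))
w=cv2.imread("pics/w7.png"); cv2.imwrite("pics/c7b.png",cv2.resize(w[180:310,230:330],None,fx=5,fy=4.6))
s=cv2.imread("pics/side7.png"); print("side hole proj",proj("side",H),proj("wrist",P,T))
```

```text
th,th2,g,ox [ 0.0174 -0.0038  0.0385  0.0047] [ 0.23  0.4   2.93  0.52 -0.38  1.5   2.36]
tip,top [[0.5343 0.1202 0.1135]
 [0.5328 0.1201 0.1995]]
hole [0.5429 0.1195 0.069 ] [-0.0053  0.001   0.124 ] tip loc [0.0033 0.0003 0.0795]
side hole proj [[264.37327285 204.56898398]] [[283.11720362 224.10886895]
 [283.92667033 283.52378124]]
```

```bash
python3 -m pendant '[[-1,-0.008,0.001,0,0],[-1,0,0,0.015,0],[-1,0,0,0.015,0],[-1,0,0,0.007,0],[-1,0,0,0,0]]'
python3 - <<'E'
from h import *
t=tool();np.save("t8.npy",t);print(t[:3,3].round(4))
im=env.read_camera("side"); T=wristT();np.save("T8.npy",T)
w=env.read_camera("wrist")
a=cv2.resize(im[160:240,235:285],None,fx=8,fy=7.5,interpolation=cv2.INTER_CUBIC)
b=cv2.resize(w[150:300,230:330],None,fx=4,fy=4)
cv2.imwrite("pics/c8.png",np.hstack([a,b])[:,:,::-1])
E
```

```text
clock: 15.72
tcp_pos: [0.5446, 0.1198, 0.1547]
orientation: [-0.001, 0.078, 0.997, -0.0]
wrist_force: [-0.4, -0.2, -1.4]
finger_gap: 0.0243
grip_force: 40.6
[0.5446 0.1198 0.1547]
```

View pics/c8.png

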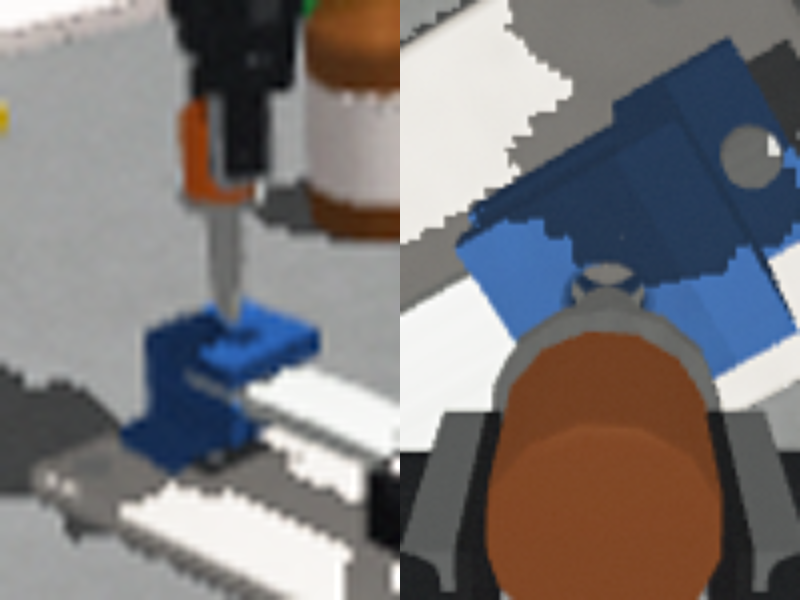

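Run:
```python
from h import *
t=np.load("t8.npy");T=np.load("T8.npy")
a=np.linspace(0,6.28,200)
for x in(-.006,-.003,0,.003,.006):
  for r,z in((.00675,.069),(.00675,.046)):
    C=np.c_[x+r*np.cos(a),0*a+r*np.sin(a),0*a+t[2,3]-z]@t[:3,:3].T+t[:3,3]
    p=proj("wrist",C,T); q=(p-[230,150])*4+[400,0]
    print(x,z,"top row",q[:,1].min().round(0),"cols",q[:,0].min().round(0),q[:,0].max().round(0))
# head top & collar at tilt 0
for th in(0,.035,-.035):
  for ax,rr in((.043,.013),(.011,.015),(.007,.015)):
    d=(ax-.036)
    C=np.c_[np.sin(th)*d+rr*np.cos(a),rr*np.sin(a),0*a-.002-np.cos(th)*d]@t[:3,:3].T+t[:3,3]
    q=(proj("wrist",C,T)-[230,150])*4+[400,0]; print(th,ax,q.min(0).round(0),q.max(0).round(0))
```

```text
-0.006 0.069 top row 295.0 cols 570.0 647.0
-0.006 0.046 top row 259.0 cols 573.0 643.0
-0.003 0.069 top row 279.0 cols 570.0 647.0
-0.003 0.046 top row 244.0 cols 573.0 643.0
0 0.069 top row 263.0 cols 570.0 647.0
0 0.046 top row 229.0 cols 573.0 643.0
0.003 0.069 top row 246.0 cols 570.0 647.0
0.003 0.046 top row 214.0 cols 573.0 643.0
0.006 0.069 top row 229.0 cols 570.0 647.0
0.006 0.046 top row 198.0 cols 573.0 643.0
0 0.043 [488. 466.] [738. 689.]
0 0.011 [494. 340.] [728. 555.]
0 0.007 [497. 330.] [725. 540.]
0.035 0.043 [488. 464.] [738. 687.]
0.035 0.011 [494. 347.] [727. 561.]
0.035 0.007 [497. 337.] [725. 547.]
-0.035 0.043 [488. 469.] [738. 691.]
-0.035 0.011 [494. 334.] [728. 549.]
-0.035 0.007 [496. 322.] [725. 533.]
```

Run:
```python
from h import *
from scipy.optimize import least_squares
t=np.load("t8.npy");T=np.load("T8.npy"); a=np.linspace(0,6.28,300)
W=lambda P:P@t[:3,:3].T+t[:3,3]
def circ(th,g,ox,oy,ax,r):
    d=ax-g; C=np.c_[np.sin(th)*d+ox+r*np.cos(a)*np.cos(th),oy+r*np.sin(a),-.002-np.cos(th)*d+r*np.cos(a)*np.sin(th)]
    return (proj("wrist",W(C),T)-[230,150])*4+[400,0]
def f(q):
    th,g,ox,oy=q
    h=circ(*q,.043,.013); c=np.vstack([circ(*q,.011,.015),circ(*q,.007,.015)])
    d=-.043-g; tip=W(np.array([np.sin(th)*d+ox,oy,-.002-np.cos(th)*d]))
    s=proj("side",tip)[0]
    return np.r_[(h[:,1].min()-425)/4,(h[:,0].min()-487)/4,(h[:,0].max()-722)/4,(c[:,1].min()-303)/4,(c[:,0].min()-493)/4,(c[:,0].max()-720)/4,(s-[263.75,202.7])/.7]
r=least_squares(f,[0,.036,0,0],x_scale=[.1,.01,.01,.01],diff_step=1e-3); q=r.x;print(q.round(4),f(q).round(2))
d=-.043-q[1]; tip=np.array([np.sin(q[0])*d+q[2],q[3],-.002-np.cos(q[0])*d]); print("tip tool",tip.round(4),"world",W(tip).round(4))
```

```text
[ 0.0042  0.0408  0.0023 -0.0007] [ 0.19 -0.56  1.23 -0.29 -0.46 -0.22  0.58  0.95]
tip tool [ 0.002  -0.0007  0.0818] world [0.5424 0.1194 0.073 ]
```

```bash
python3 -m pendant '[[-1,-0.002,0.0005,0,0],[-1,0,0,0.004,0],[-1,0,0,0.003,0],[-1,0,0,0.003,0],[-1,0,0,0.003,0],[-1,0,0,0,0]]';python3 -m pendant '[[-1,0,0,0.003,0],[-1,0,0,0.003,0],[-1,0,0,0.003,0],[-1,0,0,0,0]]'
```

```text
clock: 16.58
tcp_pos: [0.5473, 0.12, 0.1425]
orientation: [-0.0, 0.078, 0.997, -0.0]
wrist_force: [0.1, -0.2, 0.3]
finger_gap: 0.0247
grip_force: 40.6
clock: 17.08
tcp_pos: [0.5473, 0.12, 0.1335]
orientation: [-0.0, 0.078, 0.997, -0.0]
wrist_force: [-0.0, 0.3, -1.7]
finger_gap: 0.0247
grip_force: 40.6
```

```bash
for i in 1 2; do python3 -m pendant '[[-1,0,0,0.003,0],[-1,0,0,0.003,0],[-1,0,0,0.002,0],[-1,0,0,0,0]]'|grep -E "tcp|wrist|gap";done
```

```text
tcp_pos: [0.5474, 0.12, 0.1257]
wrist_force: [-0.4, -0.3, -0.5]
finger_gap: 0.0248
tcp_pos: [0.5475, 0.12, 0.1177]
wrist_force: [0.5, -0.0, -0.9]
finger_gap: 0.0243
```

```bash
python3 -m pendant '[[-1,0,0,0.003,0],[-1,0,0,0.003,0],[-1,0,0,0.003,0],[-1,0,0,0.003,0],[-1,0,0,0.001,0],[-1,0,0,0,0]]';for i in 1 2; do python3 -m pendant '[[-1,0,0,0.001,0],[-1,0,0,0.001,0],[-1,0,0,0,0]]'|grep -E "tcp|wrist|gap";done
```

```text
clock: 18.82
tcp_pos: [0.5477, 0.12, 0.1049]
orientation: [0.0, 0.078, 0.997, 0.0]
wrist_force: [1.9, -1.9, -1.9]
finger_gap: 0.0245
grip_force: 40.6
tcp_pos: [0.5477, 0.12, 0.103]
wrist_force: [0.9, -0.8, 0.1]
finger_gap: 0.0245
tcp_pos: [0.5477, 0.12, 0.1009]
wrist_force: [2.1, -1.6, 0.1]
finger_gap: 0.0246
```

```bash
for i in 1 2 3; do python3 -m pendant '[[-1,0,0,0.001,0],[-1,0,0,0.0005,0],[-1,0,0,0,0]]'|grep -E "tcp|wrist|gap";done
```

```text
tcp_pos: [0.5477, 0.12, 0.0994]
wrist_force: [2.6, -0.9, 0.2]
finger_gap: 0.0246
tcp_pos: [0.5479, 0.12, 0.0983]
wrist_force: [2.3, -1.4, 4.0]
finger_gap: 0.0244
tcp_pos: [0.5482, 0.12, 0.0981]
wrist_force: [0.9, -0.7, 12.4]
finger_gap: 0.0244
```

Collar contact at 12 N with no further descent, so it is seated. I release, retreat and check.

```bash
python3 -m pendant '[[1,0,0,0,0],[1,0,0,0,0],[1,0,0,0,0],[1,0,0,0,0],[1,0,0,-0.03,0],[1,0,0,-0.05,0],[1,0,0,-0.05,0],[1,0,0,0,0]]'
python3 - <<'E'
from h import *
t=tool();print(t[:3,3].round(4)); T=wristT()
im=env.read_camera("side"); w=env.read_camera("wrist")
a=cv2.resize(im[160:240,235:285],None,fx=8,fy=7.5,interpolation=cv2.INTER_CUBIC)
b=cv2.resize(w[120:320,180:380],None,fx=2,fy=3)
cv2.imwrite("pics/c9.png",np.hstack([a,b])[:,:,::-1])
E
```

```text
clock: 21.7
tcp_pos: [0.55, 0.1203, 0.231]
orientation: [0.004, 0.078, 0.997, 0.001]
wrist_force: [-0.2, 0.0, 1.4]
finger_gap: 0.0857
grip_force: 0.0
[0.55   0.1203 0.231 ]
```

View pics/c9.png

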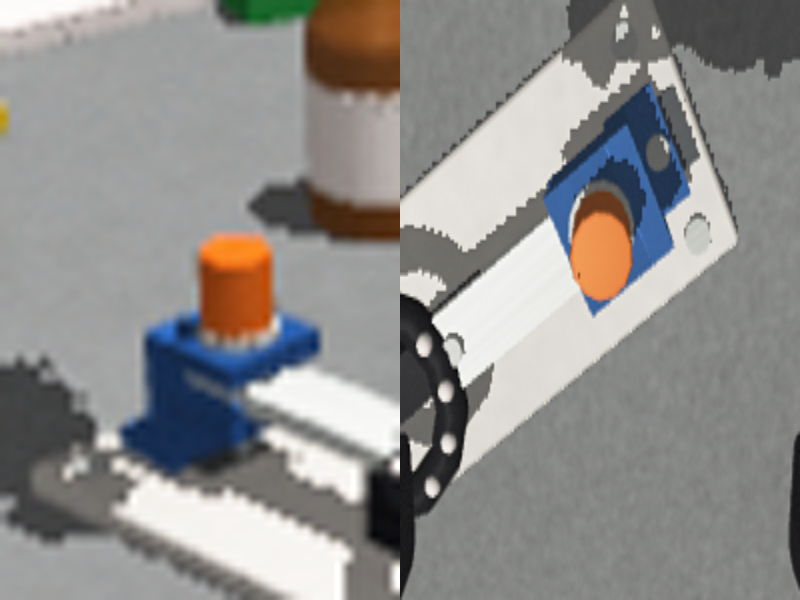

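The pin stands upright with its collar flat on the upper ear (side crop (235,330)), and the gripper is clear.

```bash
python3 -c "
from workcell import env
print(env.hand_in())"
```

```text
the job is handed in; nothing more can be done
None
```

The lamp arm is home against the yoke's back wall, the pin is through both ears and the eye with its collar seated, the gripper is clear, and the job was handed in at about 22 s; the hand-in returned no verdict.

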